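# Unlock, restock and relock the tub lane with a pin spanner

## Robot

A 6-joint arm with a two-finger parallel gripper is mounted at the origin on the work surface. World frame = base frame: x ahead of the robot, y to its left, z up, the work surface at z = 0. Lengths are in mm, angles in rad, forces in N, time in s.
With the tool pointing down it reaches from about 325 to 925 mm from the base axis. Payload 3.1 kg.
Tool frame: the origin (TCP) lies at the very end of the fingers, on their centre line; the grasp point (between the pads) lies 19 mm behind it; z points along the fingers, y is the line along which they close (so a half turn about z gives the same grasp; the last joint's range is limited). The gripper opens to 85 mm and grips with 20 to 120 N. Pads are 22 mm wide; open, the fingers measure 114 mm over their backs; the gripper's body (76 mm by 85 mm) begins 54 mm behind the grasp point. The pads swing forward as they close: fully open they stand 13 mm farther back than shut.
Start: joints at [-1.45, 0.217, 1.613, -0, 1.311, -0.112], TCP at [144.21, -608.147, 231.3] pointing down, gripper open.
Joint ranges: [-2.75, 2.75], [-0.78, 2.1], [0.31, 2.55], [-1.13, 4.27], [0.13, 2.63], [-2.58, 2.58]. Speed limits (rad/s): [2.79, 2.79, 3.14, 3.14, 3.14, 3.14].

## Interface

Orientations are given as a 3x3 rotation matrix whose columns are the frame's x, y, z axes.
In Python, from workcell import r gives the robot as it stands. Calls block until the motion is done:
- r.move_to(position, orientation): joint-space move of the TCP to a pose.
- r.movel(position, ori=None, rate=150, max_force=None): straight line of the TCP; ori=None keeps the orientation; rate is the mean speed in mm/s. With max_force (N) it stops when the force on the tool has changed by that much, and returns True; else False.
- r.move_joints(angles): joint-space move.
- r.ungrasp() and r.gripper_close(force=None): open the fingers fully, or close them until they stop; force is the grip in N (None keeps the last).
- r.dwell(seconds).
- r.ik(position, orientation): joint angles nearest the present ones, or None.
- r.read_state(): the state.
- r.camera(name): name is "side" or "top"; returns a dict with "pixels" (420x560x3 uint8, red, green, blue), "mtx" (3x3 intrinsics, pixels), "R" (3x3) and "t" (3): a world point X has camera coordinates R X + t. Camera axes: x right, y down, z forward; pixel columns grow to the right and rows downward; lengths in mm; the calibration is good to about 2 mm. A picture is of the moment at which its call begins. There is no depth.
A pose or a line that the arm cannot do raises r.PlanningError and nothing moves.
- r.finish_job(): hands the job in; it is judged then, once.
The state is a dict: "time_s": time; "joints": joint angles; "joint_vel": joint speeds; "tau": joint torques, N m; "tool_pos": TCP position; "tool_rot": TCP orientation; "contact_force": force on the tool from outside, world axes, zero at the start; "torque": the same for the moment, N m; "opening": finger opening in mm; "finger_force": force on a finger pad.
Only numpy, scipy, OpenCV 4.12 (cv2) and the standard library are available. Lean on these libraries where they do the work, as an engineer would, in place of code of your own. Each camera call takes 0.05 s, during which the arm holds its last target. There are 200 camera calls.

## Task

Restock the locked cheese tub lane. Lift the pin spanner out of its upright holder, fit both its pins fully into the two holes of the lock collar and turn it until the bar is swung well clear alongside the apron; stand the spanner back, set every loose tub upright on the apron and slide them in, one behind another, under the overhanging shelf until the last is clear behind the bar's line. Then turn the collar back with the spanner until the bar lies fully across the lane, and stand the spanner upright in its holder; never touch collar or bar with the gripper, and leave the jar, marble board and cheese pack where they are.

Things in the scene. Friction and masses are not known exactly. Their poses are not given: they have to be found in the camera images.
- lane: fixed tub lane. Origin: on the counter under the middle of the overhanging shelf's front edge; x into the lane, y left, z up. Metal floor 5 mm thick, 78 wide, x -130 (apron) to 200 mm. Side walls from x 0 to the closed back at 195 leave 64 mm clear width. Closed, the lock bar crosses at x -31 to -19 mm, so tub centres must lie beyond x 8 mm.
- shelf_front (a point): middle of the top of the overhanging clear acrylic shelf's front edge, at lane x 0, y 0, z 76 mm; the board covers lane x 0 to 220, y -45 to 45, z 68 to 76 mm
- apron_mid (a point): point on the apron's top face, lane x -75, y 0, z 5 mm: room to set down a tub in front of the shelf
- collar_axis (a point): round steel lock collar, radius 40, 18 mm thick, turning on a fixed round pedestal (radius 40 mm) left of the apron. This point: on its upright axis (lane x -25, y 90 mm), at its underside, 28 mm above the counter; its x axis runs through both holes. Its bar, 12 x 12 mm, sticks out along its -y. Yaw equals the lane's when closed.
- bar_tip (a point): outer end of the lock bar, 110 mm from the collar's axis, at half the bar's height (37 mm above the counter)
- collar (a joint): turn of the lock collar, rad: 0 = bar closed squarely across the lane (end stop); grows clockwise seen from above as the bar opens, to 1.6 (end stop), bar pointing along the apron's left side. From 1.1 on it is clear of the tubs' path. Starts at 0 to 0.12; stays where left; needs about 0.25 N m.
- hole_a (a point): centre of the mouth of one pin hole in the collar's top face (46 mm above the counter), 25 mm from the axis on the collar's +x; hole 11 mm across, straight through, 18 mm deep
- hole_b (a point): centre of the mouth of the other pin hole, 25 mm from the axis on the collar's -x, 50 mm from hole_a; alike
- holder: fixed grey upright cup, open-topped, 88 x 44 mm outside, 80 x 36 inside, 85 mm tall, on a flange 110 x 70 x 4 mm. Origin: centre of its underside; x along its long side. Inside, a central block 30 mm long in x, top at z 30 mm: the spanner's head rests on it with one pin hanging down on each side.
- spanner: two-pin spanner, 150 mm tall, 250 g, standing pins down in the holder (origin 16 mm above the holder's underside, x axes nearly parallel). Origin: midway between the pin tips; z up, x from pin to pin. Round-ended pins 7 mm across, 14 long, at x +-25; head 66 x 20 mm, z 14 to 34; shank 14 mm across to z 95. A half turn about z leaves it alike.
- spanner_grip (a point): middle of the spanner's flat black grip, on its axis 122.5 mm above the pin tips; the grip is 24 mm along the spanner's x, 14 mm along y, 55 mm tall (z 95 to 150 mm): pinch it across y from above
- pin_a (a point): tip of the spanner's pin at its +x
- pin_b (a point): tip of the spanner's pin at its -x
- tub1: sealed white cheese tub, a plain upright cylinder 54 mm across and 50 mm tall, about 150 g; all tubs are alike, and there may be two or three. Starts upright on the counter. Origin: centre of its underside, z up.
- tub2: sealed white cheese tub, a plain upright cylinder 54 mm across and 50 mm tall, about 150 g; all tubs are alike, and there may be two or three. Starts upright on the counter. Origin: centre of its underside, z up.
- tub3: sealed white cheese tub, a plain upright cylinder 54 mm across and 50 mm tall, about 150 g; all tubs are alike, and there may be two or three. Starts upright on the counter. Origin: centre of its underside, z up.
- jar: bystander: amber jar, 60 mm across, 85 mm tall; leave alone. Origin: centre of its underside
- board: bystander, fixed: round marble board 170 mm across with cheeses on it, 54 mm tall in all. Origin: centre of its underside
- pack: bystander: yellow cheese pack 60 x 90 x 28 mm; leave alone. Origin: centre of its underside

How it is judged:
By the outcome, as a careful person would: the job done as asked, in the order asked, and still so for the second after the job is handed in, with the robot touching nothing.
Of tub1, tub2, tub3 only 2 to 3 are there at a start; the rules pass over those that are not, and their reading is None.
At some moment in a run one of tub1, tub2, tub3 may be knocked a few centimetres aside while the robot is not near it.
It also fails if it takes over 210 s, if anything falls off the work surface, if the arm or the gripper's body presses on something with over 40 N, if the wrist force passes 120 N, or if a joint passes its speed limit or range.

## Working session

There is one attempt and no reset: what is moved stays moved. The work goes in short steps, each a Python script; the robot and the scene stay as the last script left them, time stands still between calls to the robot, and variables do not carry over. Pictures are saved under pics/ and viewed, at most 15 in all, crops included, and the job is handed in when it is done.

```bash
mkdir -p pics; ls; python3 - <<'E'
from workcell import r
import cv2,numpy as np
for n in("top","side"):
    c=r.camera(n); cv2.imwrite(f"pics/{n}0.png",c["pixels"][:,:,::-1]); np.savez(f"pics/{n}0.npz",**c)
    print(n,c["mtx"].tolist(),c["R"].round(4).tolist(),c["t"].round(1).tolist(), (-c["R"].T@c["t"]).round(0))
E
```

```text
pics
workcell.py
top [[481.1005079077277, 0.0, 275.3535127052148], [0.0, 481.1005079077277, 211.95294235516565], [0.0, 0.0, 1.0]] [[-0.0173, -0.9998, 0.0017], [-0.9908, 0.0169, -0.1342], [0.1341, -0.004, -0.991]] [-26.3, 565.8, 1137.2] [ 408.  -31. 1203.]
side [[385.28057062308795, 0.0, 281.83265107543986], [0.0, 385.28057062308795, 208.97206997531822], [0.0, 0.0, 1.0]] [[-0.9819, -0.1885, 0.0177], [-0.1385, 0.6513, -0.7461], [0.1291, -0.735, -0.6656]] [515.5, 192.5, 936.3] [412. 660. 758.]
```

View pics/top0.png

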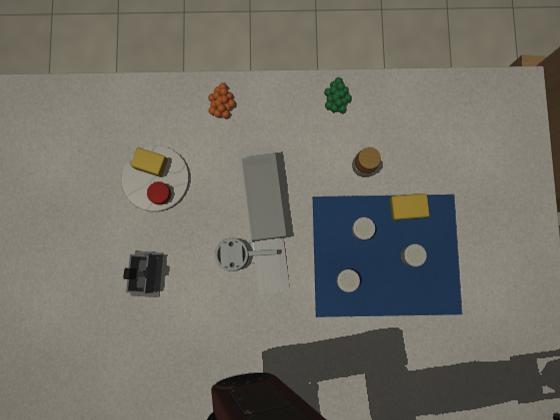

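View pics/side0.png

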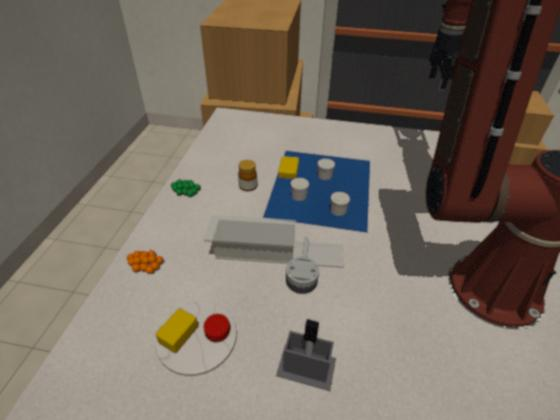

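The top view shows the holder with the spanner at about (145,272), the collar at (233,255), the bar tip at (281,252) and the lane running up from the apron at (270,270) under the shelf. There are three tubs, at (364,228), (415,255) and (348,280). The side view shows the same things. I'll zoom in to measure.

```bash
python3 - <<'E'
import cv2
a=cv2.imread("pics/top0.png")[145:305,115:300]; cv2.imwrite("pics/tc.png",cv2.resize(a,None,fx=3.7,fy=3.7,interpolation=cv2.INTER_CUBIC)*1)
a=cv2.imread("pics/side0.png")[210:390,195:355]; cv2.imwrite("pics/sc.png",cv2.resize(a,None,fx=3.3,fy=3.3,interpolation=cv2.INTER_CUBIC))
E
```

```text
(no output)
```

View pics/tc.png

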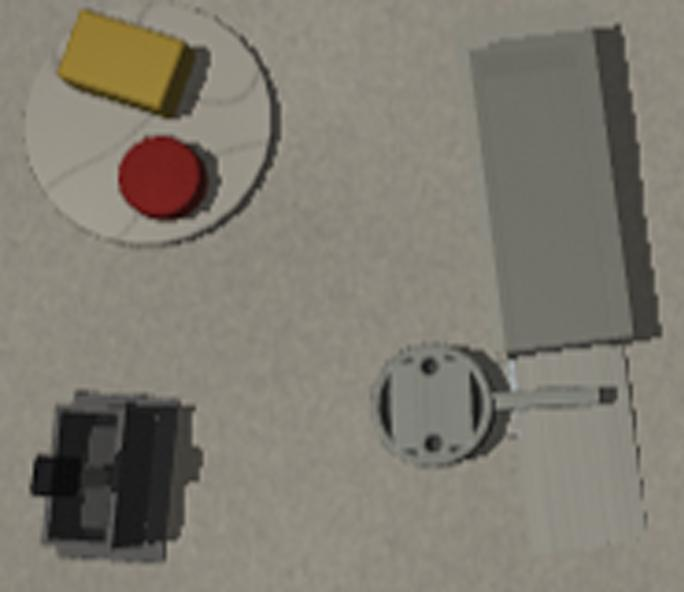

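View pics/sc.png

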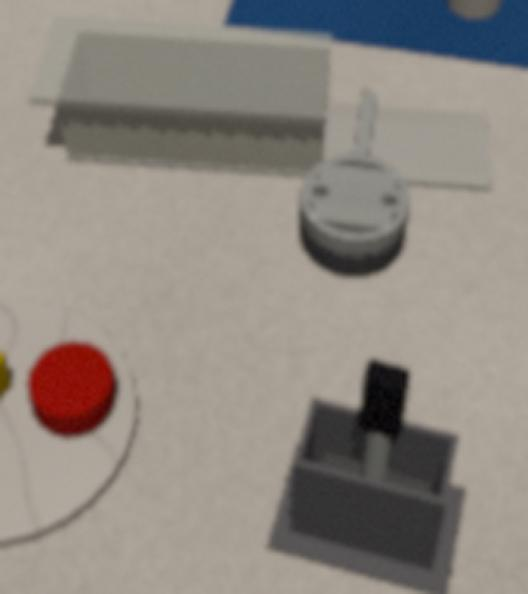

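The crops show hole_a at crop (429,366) and hole_b at (432,443), the bar tip at about (617,395), and the grip's top face at about (57,475). The shelf's front edge runs from (507,355) to (632,342). Next I'll turn these into world positions.

```bash
cat > h.py <<'E'
import numpy as np, cv2
from workcell import r
def ray(c,uv):
    d=c["R"].T@np.linalg.solve(c["mtx"],[uv[0],uv[1],1.]); return -c["R"].T@c["t"], d/np.linalg.norm(d)
def plane(c,uv,z):
    o,d=ray(c,uv); return o+d*(z-o[2])/d[2]
def tri(c1,u1,c2,u2):
    o1,d1=ray(c1,u1);o2,d2=ray(c2,u2)
    s=np.linalg.lstsq(np.c_[d1,-d2],o2-o1,rcond=None)[0]; a=o1+s[0]*d1;b=o2+s[1]*d2
    return (a+b)/2, np.linalg.norm(a-b)
def proj(c,X):
    p=c["mtx"]@(c["R"]@np.asarray(X,float)+c["t"]); return p[:2]/p[2]
def dark(c,uv,w,t):
    """centroid of darkness below level t in a window"""
    g=c["pixels"].mean(2); x,y=np.round(uv).astype(int); x0,y0=x-w,y-w
    k=np.clip(t-g[y0:y+w+1,x0:x+w+1],0,None); yy,xx=np.mgrid[:k.shape[0],:k.shape[1]]
    return np.array([(k*xx).sum()/k.sum()+x0,(k*yy).sum()/k.sum()+y0])
def load(n): return dict(np.load(f"pics/{n}0.npz"))
def down(yaw):
    """tool pointing down, tool x at world angle yaw"""
    c,s=np.cos(yaw),np.sin(yaw); return np.array([[c,s,0],[s,-c,0],[0,0,-1.]])
def tubs(c,z=50):
    """centres of white blobs on the blue mat (right part of the view), at height z"""
    p=c["pixels"]; hsv=cv2.cvtColor(p,cv2.COLOR_RGB2HSV); mat=cv2.inRange(hsv,(100,100,30),(130,255,255))
    x,y,w,h=cv2.boundingRect(max(cv2.findContours(mat,0,2)[0],key=cv2.contourArea))
    m=cv2.inRange(hsv,(0,0,115),(180,70,255)); k=np.zeros_like(m); k[y+3:y+h-3,x+3:x+w-3]=1
    out=[]
    for q in cv2.findContours(m*k,0,2)[0]:
        if cv2.contourArea(q)>150: (u,v),rad=cv2.minEnclosingCircle(q); out.append((u,v,rad,cv2.contourArea(q)))
    return out
E
python3 - <<'E'
from h import *
np.set_printoptions(precision=1,suppress=True)
T,S=load("top"),load("side")
ct=lambda x,y:np.array([x/3.7+115-.5+.13,y/3.7+145-.37]); cs=lambda x,y:np.array([x/3.3+195-.35,y/3.3+210-.35])
ha,hb=dark(T,ct(429,366),3,110),dark(T,ct(432,443),3,110)
sa,sb=dark(S,cs(320,190),3,130),dark(S,cs(390,200),3,130)
print("px",ha,hb,sa,sb,[ct(429,366),ct(432,443),cs(320,190),cs(390,200)])
A,B=plane(T,ha,46),plane(T,hb,46); print("holes top46",A,B,np.linalg.norm(A-B),"mid",(A+B)/2,"yaw",np.arctan2(*(A-B)[1::-1]))
print("side46",plane(S,sa,46),plane(S,sb,46)); print("tri",tri(T,ha,S,sa),tri(T,hb,S,sb))
print("bartip",plane(T,ct(617,395),43))
for z,p in((76,[(507,355),(632,342),(470,50),(598,30)]),): 
    q=[plane(T,ct(*a),z) for a in p];print("shelf",*q); d=(q[2]+q[3]-q[0]-q[1]);print("yaw",np.arctan2(d[1],d[0]),"front",(q[0]+q[1])/2, np.linalg.norm(d)/2, np.linalg.norm(q[1]-q[0]))
# grip: dark mask
for n,c,b in(("top",T,(120,262,143,282)),("side",S,(300,318,322,345))):
    g=c["pixels"].max(2); m=np.zeros_like(g); x0,y0,x1,y1=b; m[y0:y1,x0:x1]=(g[y0:y1,x0:x1]<45)
    print(n);print(g[y0:y1,x0:x1][::1] if n=="top" else g[y0:y1,x0:x1])
print(tubs(T)); 
for u,v,*_ in tubs(T): print(plane(T,(u,v),50))
print(tubs(S)); print(plane(S,(0,0),0)*0)
for u,v,*_ in tubs(S): print(plane(S,(u,v),50))
E
```

```text
px [230.3 243.5] [231.3 264.4] [291.6 267.5] [312.7 270.2] [array([230.6, 243.5]), array([231.4, 264.4]), array([291.6, 267.2]), array([312.8, 270.3])]
holes top46 [489.4  73.6  46. ] [439.5  71.4  46. ] 49.982147951938266 mid [464.4  72.5  46. ] yaw 0.04348314151386002
side46 [488.   74.1  46. ] [437.9  72.2  46. ]
tri (array([488.7,  73.6,  45.4]), np.float64(1.4062554701642023)) (array([438.7,  71.5,  45.2]), np.float64(1.5675653873629223))
bartip [468.6 -48.9  43. ]
shelf [493.4  20.8  76. ] [500.3 -58.5  76. ] [691.8  42.7  76. ] [703.7 -40.5  76. ]
yaw 0.09893774179452784 front [496.8 -18.8  76. ] 201.92844241156806 79.66665512538471
top
[[143 141 141 143 143 142 143 142 140  97  77  23  27  28  28  29  27  28
   29  50  66  66  66]
 [142 142 142 141 142 140 142 143 139  88  68  24  28  28  29  28  28  29
   34  63  65  66  67]
 [140 141 143 141 139 138 139 141 139  82  69  25  28  28  28  28  29  26
   34  68  65  65  67]
 [139 142 144 142 139 140 139 139 131  83  62  25  29  29  29  29  28  26
   34  69  65  66  66]
 [141 144 146 143 141 141 142 143 126  84  54  25  29  29  2
[... 3852 characters left out ...]
  79  86  91  89  83  67  46  37  43  52  52
   53  51  54  53]
 [ 53  51  46  40  42  47  67  79  87  90  91  86  74  56  43  49  51  53
   54  53  54  52]]
[(348.1333312988281, 280.1333312988281, 11.001718521118164, 344.0), (414.8666687011719, 254.86666870117188, 11.001713752746582, 334.5), (363.7627258300781, 227.5932159423828, 10.789352416992188, 331.0)]
[ 397.4 -205.9   50. ]
[ 454.5 -367.7   50. ]
[ 522.  -248.2   50. ]
[(303.0, 223.0, 36.34566116333008, 371.0), (340.0, 197.5, 9.34087085723877, 177.0), (299.5, 182.5, 8.860122680664062, 158.5), (275.0, 180.0, 26.24890899658203, 365.5)]
[ 0. -0.  0.]
[483.7 -78.3  50. ]
[ 395.4 -204.7   50. ]
[ 520.  -249.4   50. ]
[ 594.1 -246.    50. ]
```

```bash
python3 - <<'E'
from h import *
np.set_printoptions(precision=2,suppress=True)
T,S=load("top"),load("side")
print("grip top",plane(T,(126.0,273.2),166))
# side: top face corners of grip (px): L(307.3,319.5) R(318,322) ; bottom of top face about row 327-328
print("side",plane(S,(312.2,323.5),166), "tri",tri(T,(126.0,273.2),S,(312.2,323.5)))
col=np.array([464.0,72.6]);yaw=.095
L=lambda x,y,z:(np.r_[col+np.array([[np.cos(yaw),-np.sin(yaw)],[np.sin(yaw),np.cos(yaw)]])@[x+25,y-90],z])
hc=plane(T,(126.0,273.2),166)[:2]; hy=-.145
H=lambda x,y,z:(np.r_[hc+np.array([[np.cos(hy),-np.sin(hy)],[np.sin(hy),np.cos(hy)]])@[x,y],z])
ims=[]
for c,o,sz,f in((T,(115,145),(185,160),3.0),(S,(195,210),(160,160),3.0)):
    a=c["pixels"][o[1]:o[1]+sz[1],o[0]:o[0]+sz[0],::-1]; a=cv2.resize(a,None,fx=f,fy=f,interpolation=cv2.INTER_CUBIC).copy()
    def poly(P,colr):
        q=np.array([((proj(c,p)-o+.5)*f) for p in P]).round().astype(int); cv2.polylines(a,[q],True,colr,1)
    poly([L(x,y,5) for x,y in((-130,-39),(200,-39),(200,39),(-130,39))],(0,0,255))
    poly([L(x,y,76) for x,y in((0,-45),(220,-45),(220,45),(0,45))],(0,255,0))
    poly([H(x,y,85) for x,y in((-44,-22),(44,-22),(44,22),(-44,22))],(255,255,0))
    poly([H(x,y,0) for x,y in((-55,-35),(55,-35),(55,35),(-55,35))],(255,0,255))
    poly([H(x,y,166) for x,y in((-12,-7),(12,-7),(12,7),(-12,7))],(0,255,255))
    ims.append(a)
cv2.imwrite("pics/ov_t.png",ims[0]);cv2.imwrite("pics/ov_s.png",ims[1])
E
```

```text
grip top [421.33 285.89 166.  ]
side [419.05 288.5  166.  ] tri (array([420.22, 286.74, 163.21]), np.float64(2.2842795202283144))
```

View pics/ov_t.png

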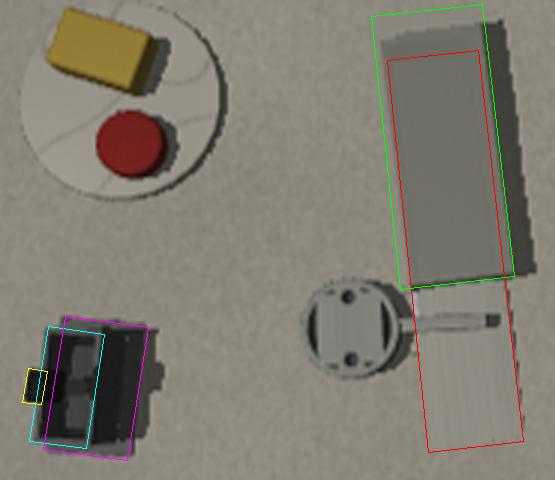

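View pics/ov_s.png

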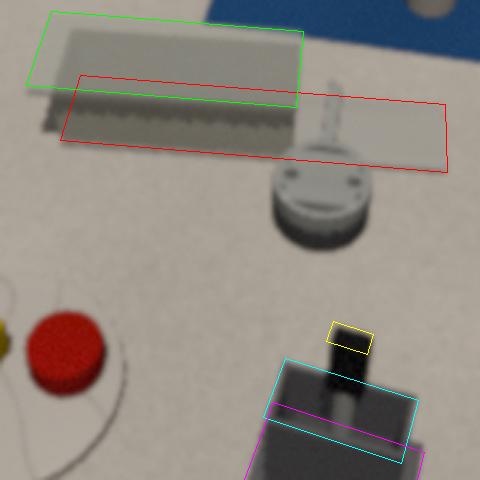

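The overlay confirms the lane and collar: the red and green outlines sit on the apron and shelf edges in both views. The holder and grip agree to about 2–3 mm. Next I'll check reach and joint 6 range.

```bash
python3 - <<'E'
from h import *
np.set_printoptions(precision=2,suppress=True)
s=r.read_state(); R0=s["tool_rot"]; print("tool yaw",np.arctan2(R0[1,0],R0[0,0]),s["opening"])
for y0 in(0,np.pi,-np.pi):
    for nm,p,y in(("holder",(420.5,286.6,119),-.145),("coll",(464,72.7,150),.0435),("collopen",(464,72.7,150),.0435-1.65),("collclosed+",(464,72.7,150),.3)):
        print(y0,nm,r.ik(p,down(y+y0)))
E
```

```text
tool yaw 0.2328093209795807 85.20465881972413
0 holder [ 0.46  0.1   1.97 -0.    1.07  2.18]
0 coll [ 0.01 -0.03  2.04 -0.    1.13  1.53]
0 collopen None
0 collclosed+ [ 0.01 -0.03  2.04 -0.    1.13  1.28]
3.141592653589793 holder [ 0.46  0.1   1.97 -0.    1.07 -0.97]
3.141592653589793 coll [ 0.01 -0.03  2.04 -0.    1.13 -1.61]
3.141592653589793 collopen [ 0.01 -0.03  2.04 -0.    1.13  0.04]
3.141592653589793 collclosed+ [ 0.01 -0.03  2.04 -0.    1.13 -1.86]
-3.141592653589793 holder [ 0.46  0.1   1.97 -0.    1.07 -0.97]
-3.141592653589793 coll [ 0.01 -0.03  2.04 -0.    1.13 -1.61]
-3.141592653589793 collopen [ 0.01 -0.03  2.04 -0.    1.13  0.04]
-3.141592653589793 collclosed+ [ 0.01 -0.03  2.04 -0.    1.13 -1.86]
```

```bash
python3 - <<'E'
from h import *
np.set_printoptions(precision=2,suppress=True)
R=down(-.145+np.pi); p=np.array([420.5,286.6,0])
r.move_to(p+[0,0,270],R); print(r.movel(p+[0,0,120],max_force=12,rate=100))
s=r.read_state();print(s["tool_pos"],s["contact_force"])
r.gripper_close(70); s=r.read_state();print(s["opening"],s["finger_force"],s["contact_force"],s["torque"])
print(r.movel(p+[0,0,235],rate=80,max_force=25))
s=r.read_state();print(s["tool_pos"],s["opening"],s["contact_force"],s["torque"],s["time_s"])
r.move_to([464,72.7,260],down(.0435+np.pi))
s=r.read_state();print(s["tool_pos"],s["opening"],s["contact_force"],s["torque"],s["time_s"])
for n in("top","side"):
    c=r.camera(n); np.savez(f"pics/{n}1.npz",**c); cv2.imwrite(f"pics/{n}1.png",c["pixels"][:,:,::-1])
S=c; a=c["pixels"][150:310,220:380,::-1]; cv2.imwrite("pics/s1c.png",cv2.resize(a,None,fx=3.5,fy=3.5,interpolation=cv2.INTER_CUBIC))
E
```

```text
False
[421.14 286.95 120.83] [-0.39  0.13 -0.22]
13.417395777761211 68.47033381462097 [-0.65 -0.73  2.16] [-0.14  0.14  0.02]
False
[420.06 286.37 234.21] 13.119974820367867 [-0.27  0.08 -2.69] [ 0.03 -0.01 -0.07] 7.2667
[463.77  73.29 259.66] 13.222907879309533 [-0.12 -0.17 -2.61] [ 0.   -0.02 -0.04] 8.15
```

View pics/s1c.png

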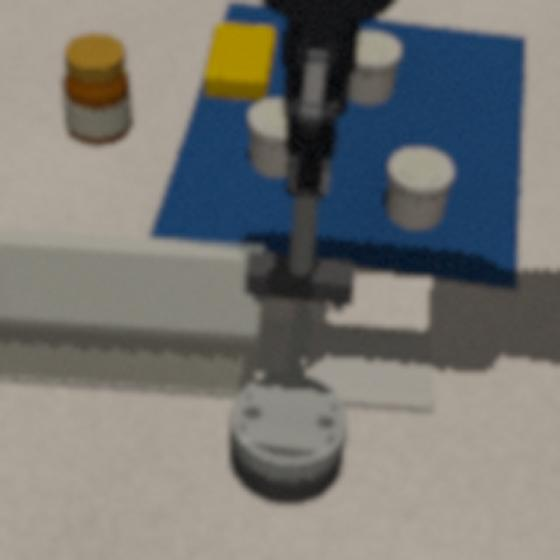

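The spanner is held upright, with its head centred near crop (300,280), directly above the collar. I'll go lower and compare the head with the holes in the same picture.

```bash
python3 - <<'E'
from h import *
np.set_printoptions(precision=2,suppress=True)
c=dict(np.load("pics/side1.npz"))
print("head pred",proj(c,[463.8,73.3,179]),"L",proj(c,[463.8+33,74.7,179]),"R",proj(c,[463.8-33,71.9,179]))
r.movel([464,72.7,163],rate=120,max_force=10)
s=r.read_state();print(s["tool_pos"],s["contact_force"])
ims=[]
for n,o in(("side",(270,215)),("top",(195,210))):
    c=r.camera(n); np.savez(f"pics/{n}2.npz",**c)
    a=c["pixels"][o[1]:o[1]+80,o[0]:o[0]+65,::-1]; ims.append(cv2.resize(a,None,fx=6,fy=6,interpolation=cv2.INTER_CUBIC))
    z=s["tool_pos"][2]-104.8; x,y=s["tool_pos"][:2]
    for dx in(33,0,-33): print(n,dx,"headtop",(proj(c,[x+dx,y+dx*.0435,z+34])-o+.5)*6,"bottom",(proj(c,[x+dx,y+dx*.0435,z+14])-o+.5)*6,"pin",(proj(c,[x+dx*25/33,y+dx*.033,z])-o+.5)*6)
cv2.imwrite("pics/c2.png",np.hstack(ims))
E
```

```text
head pred [305.   228.85] L [289.68 227.07] R [320.44 230.65]
[464.81  72.82 163.86] [-0.26 -0.25 -2.02]
side 33 headtop [111.63 234.85] bottom [110.16 269.32] pin [129.4  295.37]
side 0 headtop [197.52 245.37] bottom [194.76 279.8 ] pin [192.88 303.3 ]
side -33 headtop [284.03 255.96] bottom [279.97 290.36] pin [256.71 311.27]
top 33 headtop [202.02 173.97] bottom [206.89 178.03] pin [211.17 200.92]
top 0 headtop [206.12 259.8 ] bottom [210.94 262.36] pin [214.21 264.1 ]
top -33 headtop [210.25 346.32] bottom [215.01 347.36] pin [217.27 327.66]
```

View pics/c2.png

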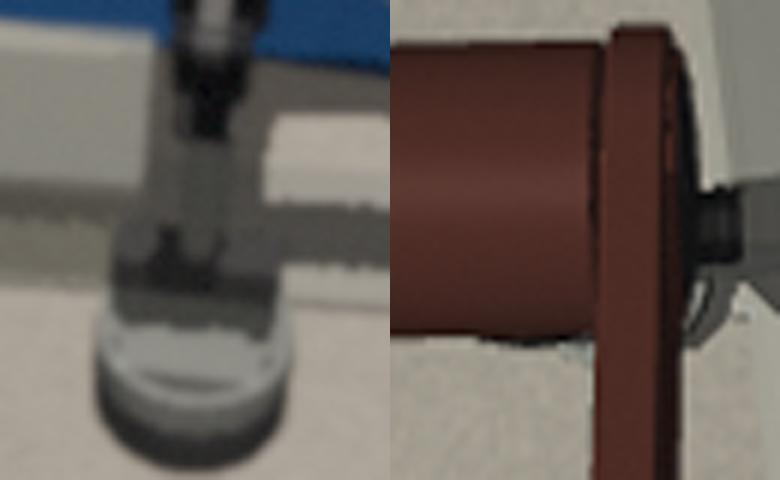

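The head in the side view spans crop columns 110–282, against 112–284 predicted, so the grasp is known to better than 1 mm. Next I'll insert under force control, with small offsets if it gets blocked.

```bash
cat >> h.py <<'E'
def insert(cx,cy,yaw,zin=139.5,ztop=157,zgo=134):
    """force-guided insertion of both pins, trying small offsets; returns the offset used"""
    R=down(yaw+np.pi)
    for dx,dy in[(0,0),(-1.5,0),(1.5,0),(0,1.5),(0,-1.5),(-1.5,1.5),(-1.5,-1.5),(1.5,1.5),(1.5,-1.5),(-3,0),(3,0),(0,3),(0,-3)]:
        r.movel([cx+dx,cy+dy,ztop],R,rate=60)
        hit=r.movel([cx+dx,cy+dy,zgo],R,rate=25,max_force=10); s=r.read_state()
        print((dx,dy),hit,s["tool_pos"].round(1),s["contact_force"].round(1),s["torque"].round(2))
        if s["tool_pos"][2]<zin: return dx,dy
E
python3 - <<'E'
from h import *
np.set_printoptions(precision=2,suppress=True)
print(insert(463.6,72.8,.0435))
E
```

```text
(0, 0) True [463.2  72.8 136.1] [-0.5 -0.8  5.1] [0.03 0.07 0.  ]
(0, 0)
```

Inserted on the first try: TCP z 136.1 against 136.8 expected for fully in. Now I'll turn the collar.

```bash
cat >> h.py <<'E'
def turn(cx,cy,z,y0,y1,step=.1,tmax=1.5):
    for y in np.linspace(y0,y1,int(abs(y1-y0)/step)+2)[1:]:
        r.move_to([cx,cy,z],down(y+np.pi)); s=r.read_state()
        if abs(s["torque"][2])>tmax: break
    R=s["tool_rot"]; print("yaw",np.angle(np.exp(1j*(np.arctan2(R[1,0],R[0,0])-np.pi))),s["tool_pos"].round(1),s["contact_force"].round(1),s["torque"].round(2),s["opening"].round(1),s["time_s"])
    return y
E
python3 - <<'E'
from h import *
turn(463.4,72.8,136.4,.0435,-.4)
turn(463.4,72.8,136.4,-.4,-1.0)
turn(463.4,72.8,136.4,-1.0,-1.52)
c=r.camera("top"); cv2.imwrite("pics/t3.png",c["pixels"][:,:,::-1])
c=r.camera("side"); a=c["pixels"][200:320,220:380,::-1]; cv2.imwrite("pics/s3.png",cv2.resize(a,None,fx=3,fy=3,interpolation=cv2.INTER_CUBIC))
E
```

```text
Traceback (most recent call last):
  File "h.py", line 43, in turn
    R=s["tool_rot"]; print("yaw",np.angle(np.exp(1j*(np.arctan2(R[1,0],R[0,0])-np.pi))),s["tool_pos"].round(1),s["contact_force"].round(1),s["torque"].round(2),s["opening"].round(1),s["time_s"])
                                                                                                                                                                ^^^^^^^^^^^^^^^^^^
AttributeError: 'float' object has no attribute 'round'
```

```bash
sed -i 's/s\["opening"\].round(1)/s["opening"]/' h.py; python3 - <<'E'
from h import *
turn(463.4,72.8,136.4,-.4,-.5)
turn(463.4,72.8,136.4,-.5,-1.0)
turn(463.4,72.8,136.4,-1.0,-1.52)
c=r.camera("top"); cv2.imwrite("pics/t3.png",c["pixels"][:,:,::-1])
c=r.camera("side"); a=c["pixels"][200:320,220:380,::-1]; cv2.imwrite("pics/s3.png",cv2.resize(a,None,fx=3,fy=3,interpolation=cv2.INTER_CUBIC))
E
```

```text
yaw -0.4959598437654034 [463.3  73.  136.3] [ 1.6 -0.9 -3.7] [-0.24 -0.2   0.03] 13.257726478357414 11.8417
yaw -0.9963134569179464 [463.7  73.  136.5] [ 2.1  0.8 -3.4] [ 0.3  -0.52  0.06] 13.434077588100353 13.3417
yaw -1.5170300648211181 [464.1  72.8 136.7] [ 4.9  2.  -3.6] [ 0.51 -1.26  0.09] 13.471920040829508 14.8417
```

View pics/s3.png

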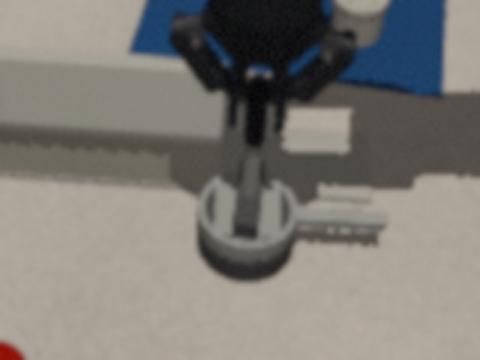

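The bar, with its tip near crop (385,220), now lies alongside the apron. I'll ease off the turn, withdraw and put the spanner back.

```bash
cat >> h.py <<'E'
def stow(yaw_now):
    R=down(yaw_now+np.pi)
    s=r.read_state(); x,y,_=s["tool_pos"]
    r.movel([x,y,165],R,rate=40); r.movel([x,y,240],R,rate=120)
    R=down(-.145+np.pi); r.move_to([420.6,286.7,245],R)
    print("stow",r.movel([420.6,286.7,119.5],rate=60,max_force=8)); s=r.read_state(); print(s["tool_pos"].round(1),s["contact_force"].round(1),s["torque"].round(2))
    r.ungrasp(); r.movel([420.6,286.7,270],rate=120)
E
python3 - <<'E'
from h import *
turn(463.4,72.8,136.5,-1.52,-1.46)
stow(-1.46)
s=r.read_state();print(s["contact_force"].round(2),s["time_s"])
r.move_to([420.6,150,330],down(-.145+np.pi))
s=r.read_state();r.move_joints(np.r_[-1.2,s["joints"][1:]])   # arm aside
for n in("top","side"):
    c=r.camera(n); np.savez(f"pics/{n}4.npz",**c); cv2.imwrite(f"pics/{n}4.png",c["pixels"][:,:,::-1])
    q=tubs(c); print(n,[(round(u),round(v),round(a),plane(c,(u,v),50).round(1)) for u,v,rad,a in q])
T=np.load("pics/top4.npz")["pixels"][145:345,115:315,::-1];S=np.load("pics/side4.npz")["pixels"][200:400,220:420,::-1]
cv2.imwrite("pics/c4.png",cv2.resize(np.hstack([T,S]),None,fx=2,fy=2,interpolation=cv2.INTER_CUBIC))
E
```

```text
yaw -1.4597277995625646 [463.1  72.6 136.7] [ 2.4  0.9 -0.7] [ 0.37 -0.65  0.11] 13.124278872100431 15.1917
stow False
[420.8 286.8 120.1] [-2.  -0.9  1.9] [-0.25  0.42 -0.06]
[-0.3  -0.54  0.01] 22.05
top [(348, 280, 344, array([ 397.4, -205.9,   50. ])), (415, 255, 331, array([ 454.5, -367.7,   50. ])), (364, 228, 331, array([ 522. , -248.2,   50. ]))]
side [(302, 223, 369, array([485., -78.,  50.])), (340, 198, 175, array([ 395.4, -204.7,   50. ])), (300, 183, 157, array([ 519.6, -247. ,   50. ])), (275, 180, 364, array([ 594.1, -246. ,   50. ]))]
```

View pics/c4.png

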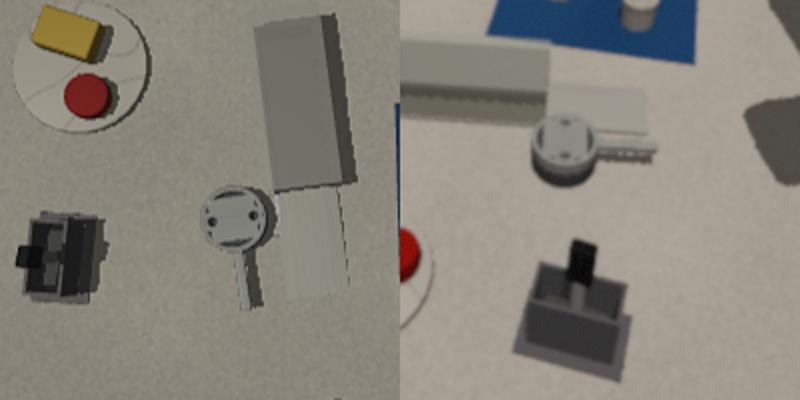

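The spanner stands in its holder and the bar lies alongside the apron. The three tubs haven't moved, and both views agree on their tops at z≈50. Now the first tub.

```bash
cat >> h.py <<'E'
COL=np.array([463.6,72.7]); LY=.095
def lane(x,y,z):
    c,s=np.cos(LY),np.sin(LY); return np.r_[COL+np.array([[c,-s],[s,c]])@[x+25,y-90],z]
RL=down(LY)
def stock(t,xend=-17):
    x,y=t; r.move_to([x,y,140],RL); r.ungrasp()
    if r.movel([x,y,10],rate=120,max_force=10): raise RuntimeError("hit")
    r.gripper_close(40); s=r.read_state(); print("tub grip",s["opening"])
    r.movel([x,y,130],rate=150); s=r.read_state(); print(s["opening"],s["contact_force"].round(1)); assert s["opening"]>45
    r.move_to(lane(-76,0,130),RL); print(r.movel(lane(-76,0,15.5),rate=100,max_force=8)); print(r.read_state()["tool_pos"].round(1),lane(-76,0,15.5))
    r.ungrasp(); r.movel(lane(-76,0,110),rate=150)
    r.movel(lane(-131,0,110),rate=150); r.gripper_close(40)
    r.movel(lane(-131,0,24),rate=120)
    print("push",r.movel(lane(-60,0,24),rate=70,max_force=20),r.movel(lane(xend,0,24),rate=50,max_force=20))
    s=r.read_state(); print(s["tool_pos"].round(1),lane(xend,0,24).round(1),s["contact_force"].round(1),s["time_s"])
    r.movel(lane(-45,0,24),rate=120); r.movel(lane(-60,0,130),rate=200)
E
python3 - <<'E'
from h import *
stock((396.5,-205.3))
for n in("top","side"):
    c=r.camera(n); cv2.imwrite(f"pics/{n}5.png",c["pixels"][:,:,::-1])
    print(n,[(round(u),round(v),round(a),plane(c,(u,v),50).round(1)) for u,v,rad,a in tubs(c)])
a=cv2.imread("pics/side5.png")[130:330,180:420];cv2.imwrite("pics/s5.png",cv2.resize(a,None,fx=2.5,fy=2.5))
E
```

```text
tub grip 53.34855478971094
53.28452455898403 [ 0.1 -0.3 -1.3]
True
[419.9 -21.8  16. ] [421.36710965 -21.73189595  15.5       ]
push False False
[480.3 -16.1  24. ] [480.1 -16.1  24. ] [ 0.3  0.6 -0.3] 36.85
top [(415, 255, 346, array([ 454.9, -368. ,   50. ])), (370, 245, 352, array([ 479.9, -260.2,   50. ]))]
side [(282, 223, 258, array([538. , -66.8,  50. ])), (275, 180, 366, array([ 594.1, -246. ,   50. ]))]
```

View pics/s5.png

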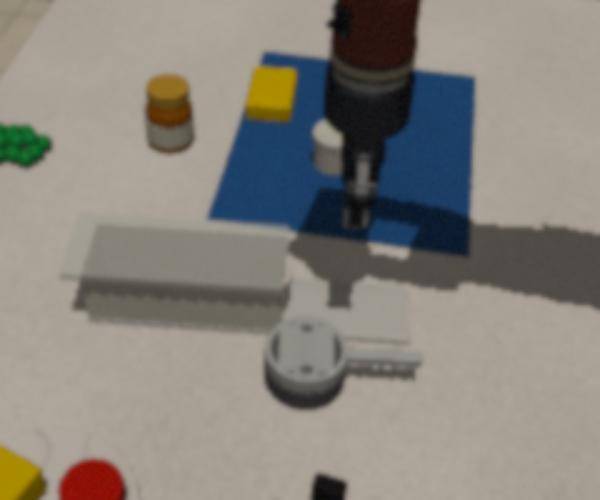

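The apron is clear, so tub 1 is in the lane. Another tub was knocked to (480,-260), so I'll take a fresh picture before each pick.

```bash
python3 - <<'E'
from h import *
for i in(2,1):
    c=r.camera("top"); q=[plane(c,(u,v),50)[:2]+[-.8,.6] for u,v,rad,a in tubs(c)]; print(q); assert len(q)==i
    stock(min(q,key=lambda p:-p[1]) , -17 if i==2 else -15)
s=r.read_state();r.move_joints(np.r_[-1.2,s["joints"][1:]])
c=r.camera("top"); print(tubs(c)); np.savez("pics/top6.npz",**c); a=c["pixels"][140:320,115:475,::-1]; cv2.imwrite("pics/t6.png",cv2.resize(a,None,fx=2.2,fy=2.2,interpolation=cv2.INTER_CUBIC))
c=r.camera("side"); np.savez("pics/side6.npz",**c)
a=c["pixels"][190:300,190:350,::-1]; cv2.imwrite("pics/s6.png",cv2.resize(a,None,fx=3.5,fy=3.5,interpolation=cv2.INTER_CUBIC))
E
```

```text
[array([ 454.11565857, -367.41917202]), array([ 479.08975039, -259.61697132])]
tub grip 52.85545403810281
52.975689950371816 [-0.4  0.6 -1.5]
True
[420.  -21.7  16.1] [421.36710965 -21.73189595  15.5       ]
push False False
[480.7 -16.2  24.2] [480.1 -16.1  24. ] [-0.7  0.3 -0.3] 49.9833
[array([ 454.11565857, -367.41917202])]
tub grip 53.2226587249572
52.718513180883185 [ 0.   1.2 -1.4]
True
[419.9 -21.6  16.1] [421.36710965 -21.73189595  15.5       ]
push False False
[482.8 -16.   24.3] [482.1 -15.9  24. ] [ 0.3  0.5 -0.5] 63.7417
[]
```

View pics/t6.png

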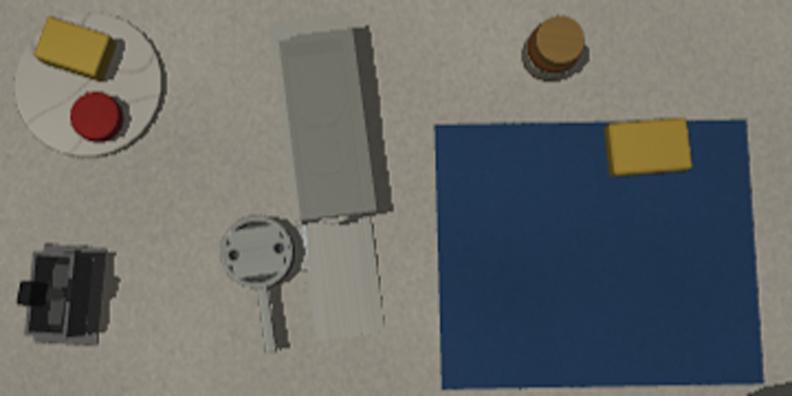

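View pics/s6.png

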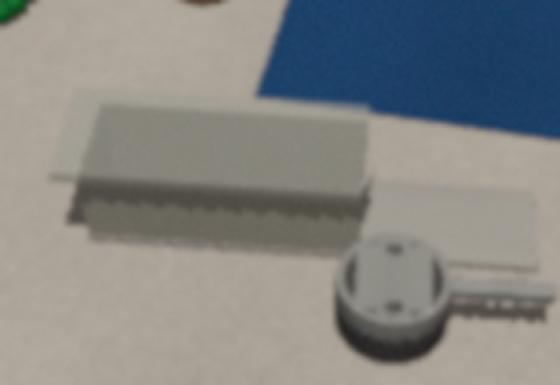

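All three tubs are under the shelf: the mat is empty, and only the last tub's rear rim, about 5 mm of it, shows at the front edge. The holes are at crop (233,255) and (279,248), and the bar is still open. I'll re-grasp the spanner, insert it and close.

```bash
python3 - <<'E'
from h import *
np.set_printoptions(precision=2,suppress=True)
T=dict(np.load("pics/top6.npz"));S=dict(np.load("pics/side6.npz"))
f=lambda x,y:(x/2.2+114.7,y/2.2+139.7)
h=[plane(T,dark(T,f(*p),3,110),46) for p in((279,248),(233,255))]
k=[plane(S,dark(S,(x/3.5+189.6,y/3.5+189.6),3,130),46) for x,y in((394,248),(393,307))]
for A,B in(h,k): print(A,B,(A+B)/2,np.linalg.norm(A-B),np.arctan2(*(A-B)[1::-1]))
yaw=np.mean([np.arctan2(*(A-B)[1::-1]) for A,B in(h,k)]); print(yaw); assert -1.55<yaw<-1.3
R=down(-.145+np.pi); p=np.array([420.6,286.7,0])
s=r.read_state(); r.move_joints(np.r_[.2,s["joints"][1:5],-1.2]); r.ungrasp()
r.move_to(p+[0,0,270],R); print(r.movel(p+[0,0,119.5],max_force=12,rate=100))
r.gripper_close(70); s=r.read_state();print(s["tool_pos"],s["opening"],s["contact_force"])
print(r.movel(p+[0,0,235],rate=80,max_force=25))
r.move_to([463.4,72.8,235],down(yaw+np.pi)); r.movel([463.4,72.8,165],rate=100)
s=r.read_state();print(s["tool_pos"],s["opening"],s["contact_force"],s["joints"])
print(insert(463.4,72.8,yaw))
E
```

```text
[467.88  47.98  46.  ] [461.1   97.22  46.  ] [464.49  72.6   46.  ] 49.70603534995259 -1.4338515609236293
[466.35  48.36  46.  ] [459.19  98.13  46.  ] [462.77  73.25  46.  ] 50.28847796427278 -1.4279346614389534
-1.4308931111812915
False
[420.82 286.8  119.67] 13.153897300252892 [-0.21  0.4   1.7 ]
False
[463.99  72.99 165.58] 13.15959060139481 [-0.12 -0.66 -2.3 ] [ 0.01 -0.05  2.03  0.    1.16 -0.13]
(0, 0) True [463.1  72.8 135.6] [-0.6  0.9  4. ] [-0.01  0.15 -0.  ]
(0, 0)
```

```bash
python3 - <<'E'
from h import *
turn(463.4,72.8,136.2,-1.43,-.7); turn(463.4,72.8,136.2,-.7,0)
y=0
for y1 in(.05,.1,.14,.18,.22,.26,.3):
    turn(463.4,72.8,136.2,y,y1,tmax=.9); y=y1; s=r.read_state(); t=s["tau"][5]; print(y1,t)
    if abs(t)>.7: break
c=r.camera("side"); a=c["pixels"][190:300,190:350,::-1]; cv2.imwrite("pics/s7.png",cv2.resize(a,None,fx=3.5,fy=3.5,interpolation=cv2.INTER_CUBIC))
E
```

```text
yaw -0.7042007338785424 [463.1  72.9 135.9] [ 1.4  1.  -1.9] [ 0.12 -0.51 -0.08] 12.953986850359879 78.8833
yaw -0.004405402253087054 [463.   72.4 135.9] [-1.8 -3.4 -2.7] [-0.83  0.23 -0.07] 13.269787578127218 80.6333
yaw 0.046943928290227775 [463.1  72.3 136. ] [-1.4 -4.4 -3.1] [-1.22  0.34 -0.09] 13.326285058120483 80.8833
0.05 -0.13003127183765173
yaw 0.09760904438152476 [463.1  72.3 136. ] [-1.1 -5.2 -2.5] [-1.34  0.39 -0.13] 13.224145060596982 81.1333
0.1 -0.13242105022072792
yaw 0.13769798604501407 [463.1  72.3 136. ] [-0.5 -5.1 -3.1] [-1.43  0.35 -0.07] 13.156320627374882 81.3833
0.14 -0.13671511318534613
yaw 0.1776825088586629 [463.1  72.2 136. ] [-2.  -5.  -3.9] [-1.45  0.32 -0.09] 13.371511440441173 81.6333
0.18 -0.13624441344290972
yaw 0.21539475601306646 [463.1  72.1 136. ] [-1.9 -5.5 -2.2] [-1.53  0.35 -0.69] 13.28970202669829 81.8833
0.22 -0.6864254549145699
yaw 0.25101417900832623 [463.1  72.2 136. ] [-1.7 -6.1 -3.2] [-1.58  0.34 -1.67] 13.57867370992645 82.1333
0.26 -1.6871892660856247
```

View pics/s7.png

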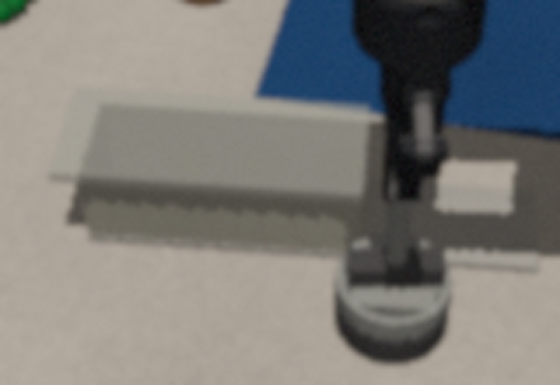

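The torque jumped to 0.7 and then 1.7 N m at yaw 0.22–0.26, so the collar is on its closed end stop. I'll back off to neutral, withdraw and stow.

```bash
python3 - <<'E'
from h import *
turn(463.4,72.8,136.4,.26,.13)
stow(.13)
r.move_to([420.6,150,330],down(-.145+np.pi))
s=r.read_state();r.move_joints(np.r_[-1.2,s["joints"][1:]])
T,S=r.camera("top"),r.camera("side")
f=lambda c,p,w,t:plane(c,dark(c,proj(c,p),w,t),46)
for c in(T,S):
    A,B=[f(c,[463.6+25*k,72.8+2.4*k,46],3,115 if c is T else 130) for k in(1,-1)]; print((A-B).round(1),np.arctan2(*(A-B)[1::-1]))
a=T["pixels"][145:305,115:315,::-1];b=S["pixels"][210:370,195:355,::-1]
cv2.imwrite("pics/c8.png",cv2.resize(np.hstack([a,b]),None,fx=2.2,fy=2.2,interpolation=cv2.INTER_CUBIC)); print(r.read_state()["time_s"])
E
```

```text
yaw 0.13172499309989963 [463.5  73.4 136.4] [-0.8 -1.3 -3.7] [-0.6   0.18 -0.01] 13.076315705170188 82.6833
stow False
[420.8 286.8 119.8] [-0.5  0.2 -2.7] [ 0.   -0.02 -0.03]
[49.6  5.4  0. ] 0.10922686615632246
[49.6  5.3  0. ] 0.10697979059462552
92.3417
```

View pics/c8.png

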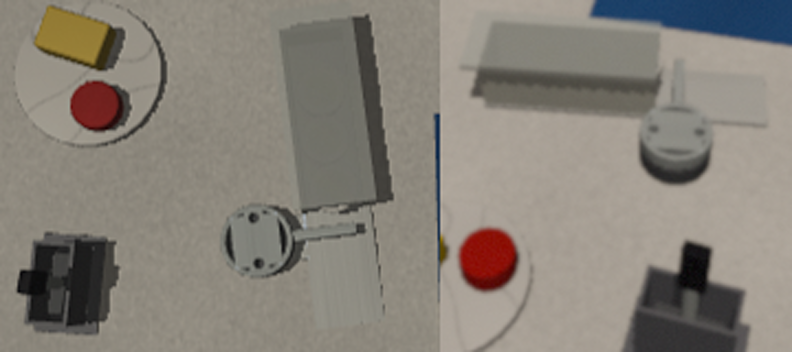

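The bar lies across the lane (collar yaw 0.107, lane about 0.10), the tubs are behind it and the spanner is upright in its holder. Handing in.

```bash
python3 -c "
from workcell import r
print(r.finish_job())"
```

```text
the job is handed in; nothing more can be done
None
```

I handed the job in at about 92 s: all three tubs are in the lane behind the bar, the collar is turned back to its closed stop, and the spanner is upright in its holder; the hand-in returned no verdict.

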